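Snap the retaining ring into the spindle groove

TASK

The pulley on the grooved spindle has to be locked with the hinged retaining ring that lies on the bench. Pinch the ring's two plier handles together so that the ring spreads, slide it down over the tip of the spindle that has the groove under its head (not the plain straight rod), and let go so that the ring closes in the groove and lies flat on the pulley.

Things in the scene. Friction and masses are not known exactly. Their poses are not given: they have to be found in the camera images.
- handles (a point): Grasp point of the hinged retaining ring: midway between its two black upright plier handles, 18 mm above its underside. x points from here to the ring, y across the handles (squeeze along y), z up. Handles: wings 34 long, 36 high, 6 thick; at rest splayed, about 50 mm over the outsides here (58 at the rear end); fully pinched parallel, 28 mm. Lies flat on the bench, 0.11 kg, 125 mm long.
- ring (a point): Centre of the same tool's steel ring (8 mm thick), 4 mm above its underside, 87 mm along x from the handles' point; same axes. The hinge pin stands 45 mm behind the ring's centre. The ring is two half rings: 19 mm inside and 35 mm outside diameter when shut, about 40 mm inside width when fully spread. Any yaw suits the spindle.
- groove (a point): Centre of the groove on the axis of the fixed upright spindle, 50 mm above the bench. Groove: neck 17 mm thick, 20 mm high, between the flat top of a 90 mm pulley (40 mm above the bench) and a 24 mm head (60 to 72 mm up) ending in a cone, 8 mm wide at its tip 88 mm above the bench. The other spindle, on a like pulley, is a straight flat-topped 24 mm rod without neck: not to be used.
- jaw_left (a joint): Opening of the ring: turn of each half in rad, 0 shut, 0.30 at the stop with the handles fully pinched. The halves move together and are sprung shut: about 4 N on each handle starts to spread the ring, about 8 N holds it fully spread; 20 N is a good firm grip.

How it is judged:
On the way:
1. the ring is held spread over or round the head of the grooved spindle, above the groove (value of joint jaw_left above 0.12 rad and horizontal distance between ring and groove below 0.025 m and z of ring in the frame of groove above 0.01 m), for 0.1 s.
At the end, for the whole second after the job is handed in: The ring is shut (opening under 0.08 rad) round the neck of the grooved spindle, its centre within 10 mm of the axis and from 10 mm below to 3 mm above the groove's centre, within 10 degrees of level, and at rest (horizontal distance between ring and groove below 0.01 m and z of ring in the frame of groove between -0.01 and 0.003 m and value of joint jaw_left below 0.08 rad and angle between ring's own z axis and vertical below 0.17 rad and linear speed of clip below 0.02 m/s); the robot touches nothing.
It also fails if it takes over 48 s, if anything falls off the work surface, if the arm or the gripper's body presses on something with over 40 N, if the wrist force passes 120 N, or if a joint passes its speed limit or range.

ROBOT

A 6-joint arm with a two-finger parallel gripper is mounted at the origin on a cart in front of the work surface, level with it; the furniture and walls round the work are solid. World frame = base frame: x ahead of the robot, y to its left, z up, the work surface at z = 0. Lengths are in m, angles in rad, forces in N, time in s.
With the tool pointing down it reaches from about 0.275 to 0.75 m from the base axis. Payload 10.2 kg.
Tool frame: the origin (TCP) lies midway between the tips of the shut fingers; the grasp point (between the pads) lies 19 mm behind it (env.hold_point_z is the distance from the TCP to the grasp point, in m); z points along the fingers, y is the line along which they close (so a half turn about z gives the same grasp; the last joint's range is limited). The gripper opens to 85 mm and grips with 20 to 120 N. Pads are 22 mm wide; open, the fingers measure 114 mm over their backs; the gripper's body (76 mm by 85 mm) begins 54 mm behind the grasp point. The pads swing forward as they close: fully open they stand 13 mm farther back than shut.
Start: joints at [-1.368, 0.313, 1.498, -0, 1.331, -0.223], TCP at [0.217, -0.478, 0.231] pointing down, gripper open.
Joint ranges: [-2.94, 2.94], [-0.97, 2.17], [0.19, 2.56], [-1.23, 4.37], [0.02, 3.11], [-2.88, 2.88]. Speed limits (rad/s): [2.39, 2.39, 3.01, 3.14, 3.14, 3.14].

INTERFACE

Orientations are given as a unit quaternion [x, y, z, w].
In Python, from bench import env, kinematics, monitor, eyes, job gives the robot as it stands. The module is installed in compiled form; this text tells all that it offers. Calls block until the motion is done:
- env.reach(position, orientation): joint-space move of the TCP to a pose.
- env.movel(position, velocity=0.15, frame=None, guard=None): straight line of the TCP; frame=None keeps the orientation; velocity is the mean speed in m/s. With guard (N) it stops when the force on the tool has changed by that much, and returns True; else False.
- env.set_joints(angles): joint-space move.
- env.release() and env.close_gripper(effort=None): open the fingers fully, or close them until they stop; effort is the grip in N (None keeps the last).
- env.hold(seconds).
- kinematics.ik(position, orientation): joint angles nearest the present ones, or None.
- monitor.sense(): the state.
- eyes.grab_frame(name): name is "side" or "top" or "wrist"; returns a dict with "frame" (400x640x3 uint8, red, green, blue), "mtx" (3x3 intrinsics, pixels), "view" (4x4, takes a point from world to camera coordinates). Camera axes: x right, y down, z forward; pixel columns grow to the right and rows downward; lengths in m; the calibration is good to about 2 mm. A picture is of the moment at which its call begins. There is no depth.
A pose or a line that the arm cannot do raises env.MotionError and nothing moves.
- job.hand_in(): hands the job in; it is judged then, once.
The state is a dict: "clock": time; "joints": joint angles; "qvel": joint speeds; "joint_efforts": joint torques, N m; "position": TCP position; "ee_rot": TCP orientation; "contact_force": force on the tool from outside, world axes, zero at the start; "ft_torque": the same for the moment, N m; "finger_gap": opening from 0.0 (shut) to 1.0 (fully open); "gripper_force": force on a finger pad.
Only numpy, scipy, OpenCV 4.12 (cv2) and the standard library are available. Lean on these libraries where they do the work, as an engineer would, in place of code of your own. Each camera call takes 0.05 s, during which the arm holds its last target. There are 200 camera calls.

## Working session

There is one attempt and no reset: what is moved stays moved. The work goes in short steps, each a Python script; the robot and the scene stay as the last script left them, time stands still between calls to the robot, and variables do not carry over. Pictures are saved under pics/ and viewed, at most 10 in all, crops included, and the job is handed in when it is done.

```bash
mkdir -p pics; cat > h.py <<'E'
import numpy as np, cv2
from bench import env, kinematics, monitor, eyes, job
def snap(cam, fn, crop=None, scale=1):
    d=eyes.grab_frame(cam); im=d["frame"][:,:,::-1]
    np.savez('/tmp/'+fn+'.npz', m=d["mtx"], v=d["view"], f=d["frame"])
    if crop: im=im[crop[1]:crop[3],crop[0]:crop[2]]
    cv2.imwrite('pics/'+fn+'.png', cv2.resize(im,None,fx=scale,fy=scale,interpolation=cv2.INTER_CUBIC))
def ray(fn,u,v,z):
    d=np.load('/tmp/'+fn+'.npz'); V=d['v']; R=V[:3,:3]; c=-R.T@V[:3,3]
    r=R.T@np.linalg.inv(d['m'])@[u,v,1]; return c+r*(z-c[2])/r[2]
def proj(fn,p):
    d=np.load('/tmp/'+fn+'.npz'); q=d['m']@(d['v'][:3,:3]@p+d['v'][:3,3]); return q[:2]/q[2]
E
python3 - <<'E'
from h import *
snap('top','t0'); snap('side','s0')
for n in('t0','s0'):
    d=np.load('/tmp/'+n+'.npz'); print(d['m'].round(1),(-d['v'][:3,:3].T@d['v'][:3,3]).round(3))
print(monitor.sense())
E
```

```text
[[433.4   0.  316.2]
 [  0.  433.4 201.2]
 [  0.    0.    1. ]] [ 0.39  -0.054  0.95 ]
[[513.    0.  326.1]
 [  0.  513.  198.6]
 [  0.    0.    1. ]] [0.036 0.711 0.76 ]
{'clock': 0.1, 'joints': array([-1.36838522e+00,  3.13413140e-01,  1.49833166e+00, -2.98573878e-06,
        1.33100414e+00, -2.23403434e-01]), 'qvel': array([ 0.0005043 , -0.00218894, -0.00354812,  0.00026136,  0.00014872,
        0.00010999]), 'joint_efforts': array([ 2.77803098e-03, -4.12899113e+01, -2.60142857e+01, -1.66811210e-04,
        3.05493719e-03, -5.69906661e-06]), 'position': array([ 0.2167993 , -0.47790461,  0.23079362]), 'ee_rot': array([ 9.77420495e-01,  2.11302725e-01,  4.61831371e-06, -5.78127278e-04]), 'contact_force': array([ 0.98458662, -0.78944602, -0.77989484]), 'ft_torque': array([0.00146738, 0.04717853, 0.04503747]), 'gripper_force': 0.0, 'finger_gap': 0.9998468450843769}
```

View pics/t0.png

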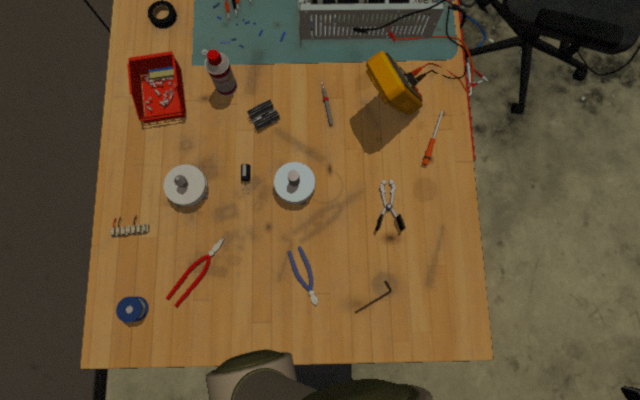

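View pics/s0.png

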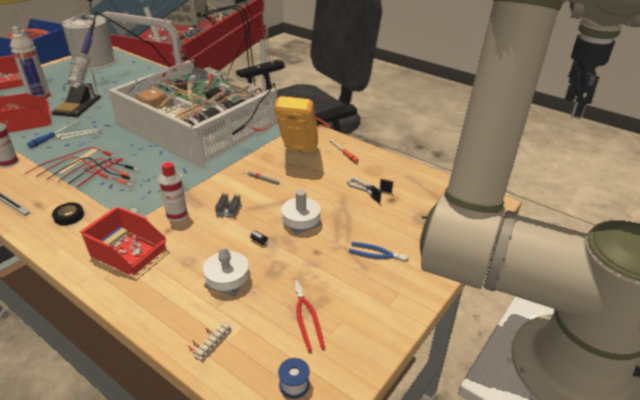

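The top view shows the ring tool at about (389,208), with the ring towards the top of the picture and the black handles at about (390,222). In the side view, the left spindle, top (185,187), has the head and neck. The one at top (294,183) is the plain rod. I'll enlarge both.

```bash
python3 - <<'E'
from h import *
t=np.load('/tmp/t0.npz')['f'][:,:,::-1]; s=np.load('/tmp/s0.npz')['f'][:,:,::-1]
c=lambda im,x,y,w,h,k: cv2.resize(im[y:y+h,x:x+w],None,fx=k,fy=k,interpolation=cv2.INTER_CUBIC)
a=c(t,355,170,70,70,5); b=c(t,150,150,70,70,5)
e=c(s,195,235,70,58,5); f=c(s,340,165,70,50,5)
o=np.zeros((600,700,3),np.uint8)
o[:350,:350]=a;o[:350,350:]=b;o[350:600,:350]=e[:250];o[350:600,350:]=f
cv2.imwrite('pics/c0.png',o)
E
```

```text
(no output)
```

View pics/c0.png

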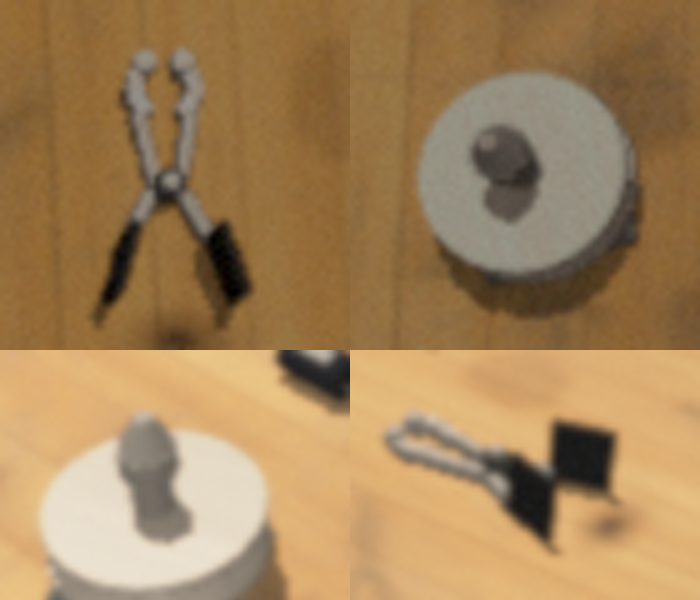

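```bash
python3 - <<'E'
from h import *
L=lambda x,y:(355+(x-2)/5,170+(y-2)/5)
M=lambda x,y:(150+(x-352)/5,150+(y-2)/5)
S=lambda x,y:(195+(x-2)/5,235+(y-352)/5)
print('hinge',ray('t0',*L(169,182),.008)); print('ring',ray('t0',*L(163,82),.004))
print('hand L,R', ray('t0',*L(118,265),.018), ray('t0',*L(230,262),.018))
print('pulley',ray('t0',*M(525,173),.04),'w',ray('t0',*M(418,173),.04)-ray('t0',*M(631,173),.04)); print('tip',ray('t0',*M(484,143),.088))
print('side pulley',ray('s0',*S(154,508),.04),'tip',ray('s0',*S(141,415),.088))
print('ring side',ray('s0',340+67/5,165+(425-350)/5,.004))
E
```

```text
hinge [ 0.57970671 -0.21552827  0.008     ]
ring [ 0.62644889 -0.21606359  0.004     ]
hand L,R [ 0.54130647 -0.18958533  0.018     ] [ 0.54162862 -0.23837411  0.018     ]
pulley [0.63053889 0.22887103 0.04      ] w [0.00191403 0.09240505 0.        ]
tip [0.63094321 0.23142622 0.088     ]
side pulley [0.62827399 0.22943562 0.04      ] tip [0.62993683 0.22847157 0.088     ]
ring side [ 0.62854041 -0.225612    0.004     ]
```

```bash
python3 - <<'E'
from h import *
env.reach([0.5385,-0.2145,0.17],[1,0,0,0])
snap('wrist','w0')
for p in ([.5385,-.2145,.018],[.6256,-.216,.004],[.58,-.2155,.008]): print(proj('w0',np.array(p)))
s=monitor.sense(); print(s['clock'],s['joints'],s['position'])
for q in ([1,0,0,0],[0,1,0,0]): print(kinematics.ik([.543,.23,.15],q))
E
```

```text
[317.66268965 181.40004844]
[319.12308162  91.15522156]
[318.62019843 139.00655414]
1.7 [-5.82713784e-01  4.83034176e-01  1.41446573e+00 -1.17621090e-04
  1.24375184e+00  9.89206460e-01] [ 0.53816459 -0.21542755  0.17018145]
[ 2.02141654e-01  5.23964550e-01  1.40540678e+00 -4.44089210e-16
  1.21222133e+00  1.77293798e+00]
[ 2.02141654e-01  5.23964550e-01  1.40540678e+00 -4.44089210e-16
  1.21222133e+00 -1.36865467e+00]
```

View pics/w0.png

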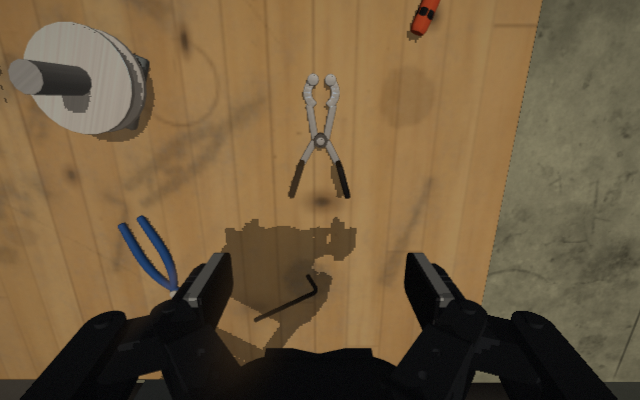

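The wrist view shows the hinge at (320,141), the ring at (321,92) and the handles centred at about (319.5,180). That is within 2 px of the prediction. I'll shift y to -0.2165 and grasp.

```bash
python3 - <<'E'
from h import *
def st(t):
    s=monitor.sense(); print(t,round(s['clock'],2),s['position'].round(4),round(s['finger_gap'],3),round(s['gripper_force'],1),s['contact_force'].round(1))
env.movel([.538,-.2165,.03]); print(env.movel([.538,-.2165,.004],velocity=.05,guard=8)); st('down')
env.close_gripper(25); st('closed')
env.movel([.538,-.2165,.05],velocity=.08); st('up')
env.movel([.538,-.2165,.20]); st('up')
snap('wrist','w1'); snap('side','s1')
t=np.load('/tmp/w1.npz')['f'][:,:,::-1]; s=np.load('/tmp/s1.npz')['f'][:,:,::-1]
a=cv2.resize(t[100:300,220:420],None,fx=2,fy=2); p=proj('s1',np.array([.58,-.2165,.2])).astype(int);print(p)
y,x=max(p[1]-50,0),p[0]-50; b=cv2.resize(s[y:y+100,x:x+100],(400,400),interpolation=cv2.INTER_CUBIC)
cv2.imwrite('pics/c1.png',np.hstack([cv2.resize(t,(640,400))[:, 120:520],b]))
E
```

```text
False
down 3.45 [ 0.5381 -0.2166  0.004 ] 1.0 0.0 [-0.4 -1.   0.2]
closed 4.02 [ 0.5387 -0.2172  0.0053] 0.314 24.8 [-1.7 -0.5  8.7]
up 4.74 [ 0.5378 -0.2163  0.0497] 0.312 24.7 [ 0.2 -0.4 -1.4]
up 5.89 [ 0.5376 -0.2163  0.199 ] 0.313 24.7 [-0.5 -0.9 -1.2]
[372 119]
```

View pics/c1.png

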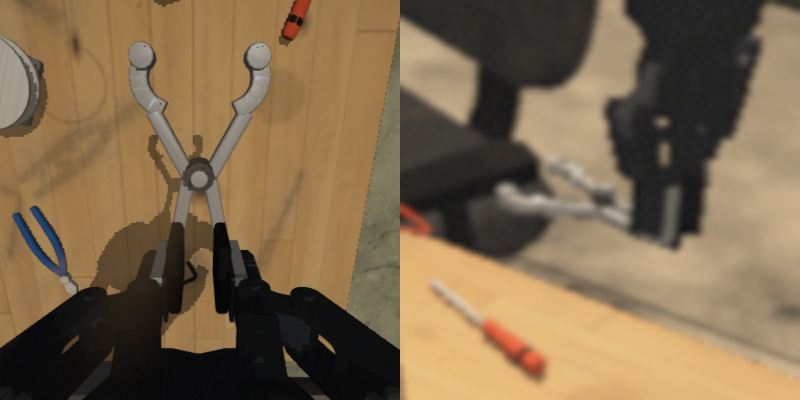

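The tool is held fully spread, with the hinge at wrist pixel (319,178) and the knobs at (262,50) and (378,50). It looks level. I'll compute the hold offset and move above the grooved spindle.

```bash
python3 - <<'E'
from h import *
tcp=np.array([.5376,-.2163,.199])
for z in(.199-.0053+.004,.199-.0053+.010):
    print('hinge',ray('w1',319,178,z)-tcp,'knobs',ray('w1',262,50,z)-tcp,ray('w1',378,50,z)-tcp)
q=[1,0,0,0]
env.reach([.538,0.0,.22],q)
env.reach([.544,.2303,.16],q)
s=monitor.sense(); print(s['clock'],s['position'],s['finger_gap'])
snap('wrist','w2'); snap('side','s2'); snap('top','t2')
w=np.load('/tmp/w2.npz')['f'][:,:,::-1][0:220,180:460]
s_=np.load('/tmp/s2.npz')['f'][:,:,::-1]; p=proj('s2',np.array([.61,.2303,.11])).astype(int); print(p)
x,y=p[0]-50,p[1]-50
cv2.imwrite('pics/c2.png',np.hstack([cv2.resize(w,(420,330)),cv2.resize(s_[y:y+100,x:x+110],(363,330),interpolation=cv2.INTER_CUBIC)])); print(x,y)
E
```

```text
hinge [ 4.31612653e-02  4.41331247e-05 -1.30000000e-03] knobs [ 0.10070477  0.0249458  -0.0013    ] [ 0.1007125  -0.02560082 -0.0013    ]
hinge [4.47318287e-02 5.89139373e-05 4.70000000e-03] knobs [0.099876   0.02392228 0.0047    ] [ 0.09988342 -0.02451675  0.0047    ]
7.8083 [0.5447343  0.22880089 0.1603168 ] 0.3105691709199993
[228 243]
178 193
```

View pics/c2.png

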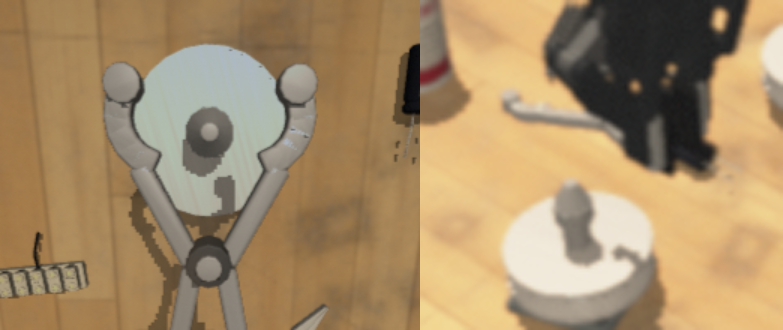

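The wrist view shows the cone tip at full-frame pixel (319.3,87.3), the hinge at (319,176) and the head centred between the halves. I'll refine the axis from this near view.

```bash
python3 - <<'E'
from h import *
print('tip',ray('w2',180+209/1.5,131/1.5,.088)); print('pulley',ray('w2',180+211/1.5,130/1.5,.04))
for z in (.158,.164): print('hinge',ray('w2',180+208/1.5,265/1.5,z))
E
```

```text
tip [0.63252441 0.22827675 0.088     ]
pulley [0.63467517 0.22695578 0.04      ]
hinge [0.58823604 0.22893512 0.158     ]
hinge [0.5897642  0.22894873 0.164     ]
```

```bash
python3 - <<'E'
from h import *
def st(t):
    s=monitor.sense(); print(t,round(s['clock'],2),s['position'].round(4),round(s['finger_gap'],3),round(s['gripper_force'],1),s['contact_force'].round(1))
x,y=.542,.229
env.movel([x,y,.11]); env.hold(.3); st('over')
print(env.movel([x,y,.075],velocity=.04,guard=6)); env.hold(.3); st('round head')
print(env.movel([x,y,.044],velocity=.03,guard=5)); st('seat')
snap('wrist','w3'); snap('side','s3')
w=np.load('/tmp/w3.npz')['f'][:,:,::-1][0:220,180:460]
s_=np.load('/tmp/s3.npz')['f'][:,:,::-1][210:310,178:288]
cv2.imwrite('pics/c3.png',np.hstack([cv2.resize(w,(420,330)),cv2.resize(s_,(363,330),interpolation=cv2.INTER_CUBIC)]))
E
```

```text
over 8.74 [0.5423 0.2291 0.1107] 0.306 24.7 [ 0.2  0.  -1.2]
False
round head 10.07 [0.5421 0.229  0.0751] 0.315 24.7 [-0.7  0.3 -0.7]
True
seat 11.0 [0.5418 0.2288 0.045 ] 0.309 25.3 [ 0.4 -0.7  3.6]
```

View pics/c3.png

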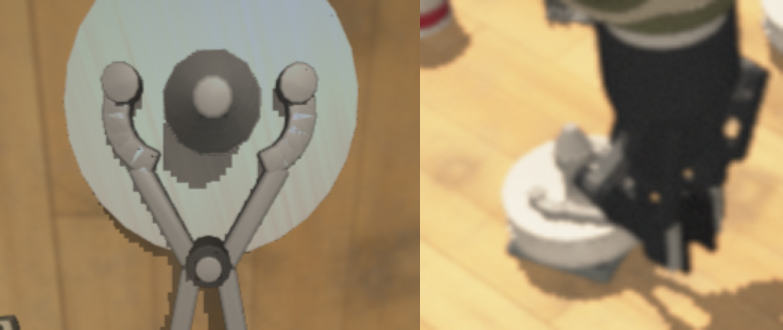

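Seated at TCP z 0.045, as expected. The pulley circle is centred at crop (211,104), i.e. full-frame (320.7,69.3). I'll check centring before letting go.

```bash
python3 - <<'E'
from h import *
print('pulley',ray('w3',180+211/1.5,104/1.5,.04),'tip',ray('w3',180+211/1.5,97/1.5,.088),'hinge',ray('w3',180+208/1.5,268/1.5,.05),ray('w3',180+208/1.5,268/1.5,.044))
E
```

```text
pulley [0.63495255 0.22819076 0.04      ] tip [0.63220589 0.22860841 0.088     ] hinge [0.58617106 0.22909018 0.05      ] [0.58459043 0.22907388 0.044     ]
```

```bash
python3 - <<'E'
from h import *
def st(t):
    s=monitor.sense(); print(t,round(s['clock'],2),s['position'].round(4),round(s['finger_gap'],3),round(s['gripper_force'],1),s['contact_force'].round(1))
env.release(); env.hold(.3); st('open')
p=monitor.sense()['position']
env.movel([p[0],p[1],.17],velocity=.1,guard=10); env.hold(.3); st('up')
snap('wrist','w4'); snap('side','s4')
w=np.load('/tmp/w4.npz')['f'][:,:,::-1][0:220,180:460]
s_=np.load('/tmp/s4.npz')['f'][:,:,::-1][210:310,178:288]
cv2.imwrite('pics/c4.png',np.hstack([cv2.resize(w,(420,330)),cv2.resize(s_,(363,330),interpolation=cv2.INTER_CUBIC)]))
E
```

```text
open 12.01 [0.5411 0.2288 0.0443] 1.0 0.0 [ 0.2  0.6 -0.6]
up 13.72 [0.5411 0.2288 0.1698] 0.999 0.0 [1.1 0.1 0.5]
```

View pics/c4.png

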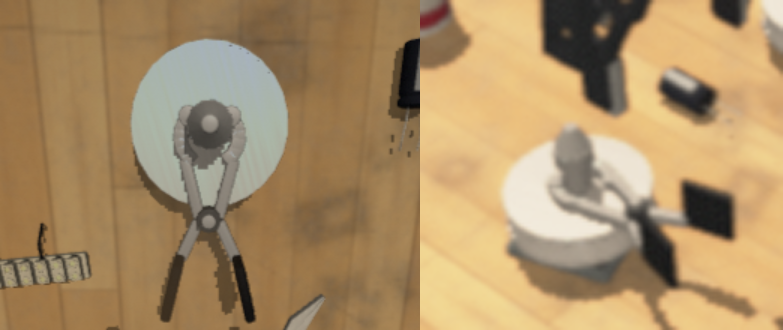

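Both views show the ring closed round the neck under the head, with the hinge at crop (208,219) and (643,213). I'll check that it is shut and level by triangulating the hinge and the rear handle corners.

```bash
python3 - <<'E'
from h import *
a=lambda n:np.load('/tmp/'+n+'.npz')
P=[a(n)['m']@a(n)['v'][:3] for n in('w4','s4')]
def tri(w,s):
    X=cv2.triangulatePoints(P[0],P[1],np.array([180+w[0]/1.5,w[1]/1.5]),np.array([178+(s[0]-420)/3.3,210+s[1]/3.3])); return (X[:3]/X[3]).ravel().round(4)
print('hinge',tri((208,219),(643,213)))
for z in(.04,.048,.03): print(z,ray('w4',180+208/1.5,219/1.5,z).round(4))
# where a level, shut tool (yaw 0, ring at axis) should show in the side crop
ax=np.array([.631,.229,.04])
for n,o in dict(hinge=[-.045,0,.01],rearL_top=[-.104,.029,.036],rearL_bot=[-.104,.029,0],rearR_top=[-.104,-.029,.036],rearR_bot=[-.104,-.029,0],frontL_top=[-.07,.02,.036]).items():
    q=proj('s4',ax+o); print(n,(420+(q[0]-178)*3.3).round(),((q[1]-210)*3.3).round())
E
```

```text
hinge [0.5784 0.2253 0.0438]
0.04 [0.5803 0.2287 0.04  ]
0.048 [0.5815 0.2287 0.048 ]
0.03 [0.5788 0.2286 0.03  ]
hinge 626.0 204.0
rearL_top 662.0 246.0
rearL_bot 667.0 291.0
rearR_top 733.0 188.0
rearR_bot 735.0 233.0
frontL_top 629.0 210.0
```

```bash
python3 - <<'E'
from h import *
w=np.load('/tmp/w4.npz')['f'][:,:,::-1][50:230,260:380]
w0=np.load('/tmp/w0.npz')['f'][:,:,::-1][60:210,270:370]
cv2.imwrite('pics/c5.png',np.hstack([cv2.resize(w,(400,600),interpolation=cv2.INTER_CUBIC),cv2.resize(w0,(400,600),interpolation=cv2.INTER_CUBIC)]))
E
```

```text
(no output)
```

View pics/c5.png

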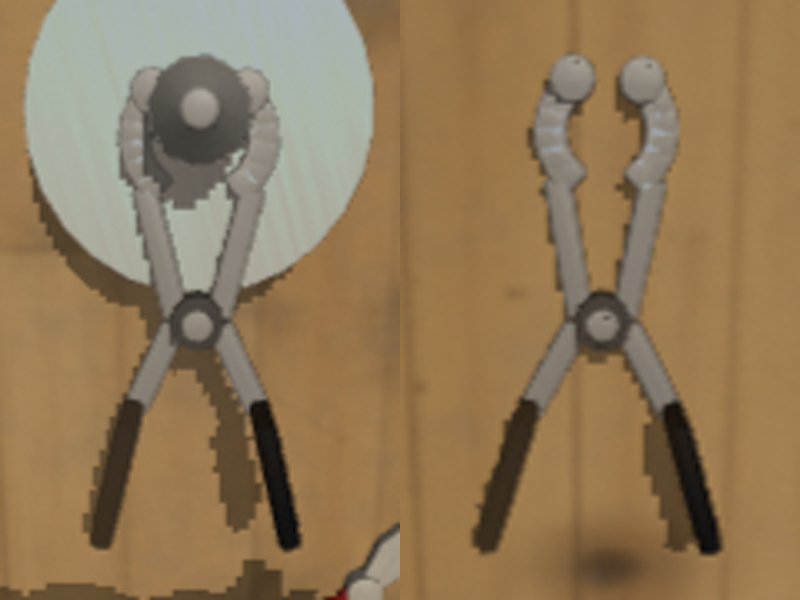

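On the left the arms are still wider than at rest: knob spacing to hinge distance is 110/237, against 70/245 on the bench. The ring is about 0.09 rad open and sits about 5 mm behind the axis, because the splaying handles were pushed back on release. I'll pinch again, shift it forward and release.

```bash
cat >> h.py <<'E'
def st(t):
    s=monitor.sense(); print(t,round(s['clock'],2),s['position'].round(4),round(s['finger_gap'],3),round(s['gripper_force'],1),s['contact_force'].round(1))
def hinge(fn, ref='w3', c=(319,179), r=16):
    T=np.load('/tmp/'+ref+'.npz')['f'][c[1]-r:c[1]+r,c[0]-r:c[0]+r]
    m=cv2.matchTemplate(np.load('/tmp/'+fn+'.npz')['f'][c[1]-45:c[1]+45,c[0]-45:c[0]+45],T,cv2.TM_CCOEFF_NORMED)
    _,v,_,l=cv2.minMaxLoc(m); u=(l[0]+c[0]-45+r,l[1]+c[1]-45+r)
    print('hinge',u,round(v,2),ray(fn,*u,.05).round(4)); return ray(fn,*u,.05)
E
python3 - <<'E'
from h import *
env.movel([.538,.229,.10]); print(env.movel([.538,.229,.046],velocity=.06,guard=6)); st('down')
env.close_gripper(25); env.hold(.2); st('closed')
env.movel([.538,.229,.048],velocity=.03); snap('wrist','w5'); h=hinge('w5'); 
hinge('w3')
E
```

```text
False
down 15.48 [0.5383 0.2291 0.0464] 0.999 0.0 [-0.2 -0.6 -0.2]
closed 16.25 [0.538  0.229  0.0463] 0.308 28.5 [-3.  -1.2  4.8]
hinge (319, 173) 0.95 [0.5845 0.229  0.05  ]
hinge (319, 179) 1.0 [0.586  0.2289 0.05  ]
```

```bash
python3 - <<'E'
from h import *
print(env.movel([.545,.229,.048],velocity=.03,guard=8)); st('fwd')
env.movel([.545,.229,.0455],velocity=.03,guard=6); snap('wrist','w6'); hinge('w6'); st('low')
env.release(); env.hold(.3); st('open')
env.movel([.5411,.2288,.17],velocity=.12,guard=10); env.hold(.3); st('up')
snap('wrist','w7'); snap('side','s7')
hinge('w7','w4',(319,146),12)
w=np.load('/tmp/w7.npz')['f'][:,:,::-1][50:230,260:380]
s=np.load('/tmp/s7.npz')['f'][:,:,::-1][230:310,190:270]
cv2.imwrite('pics/c6.png',np.hstack([cv2.resize(w,(400,600),interpolation=cv2.INTER_CUBIC),cv2.resize(s,(400,600),interpolation=cv2.INTER_CUBIC)]))
E
```

```text
False
fwd 16.93 [0.5451 0.229  0.0479] 0.307 27.6 [-0.2 -0.2 -1.5]
hinge (319, 174) 0.96 [0.5916 0.229  0.05  ]
low 17.23 [0.545  0.229  0.0458] 0.308 28.4 [-2.4 -1.1  4.3]
open 18.14 [0.545  0.229  0.0455] 1.002 0.0 [-0.2  0.2  0.7]
up 19.63 [0.541  0.2288 0.1697] 1.0 0.0 [ 0.2 -0.2 -0.3]
hinge (319, 141) 0.93 [0.5861 0.2284 0.05  ]
```

View pics/c6.png

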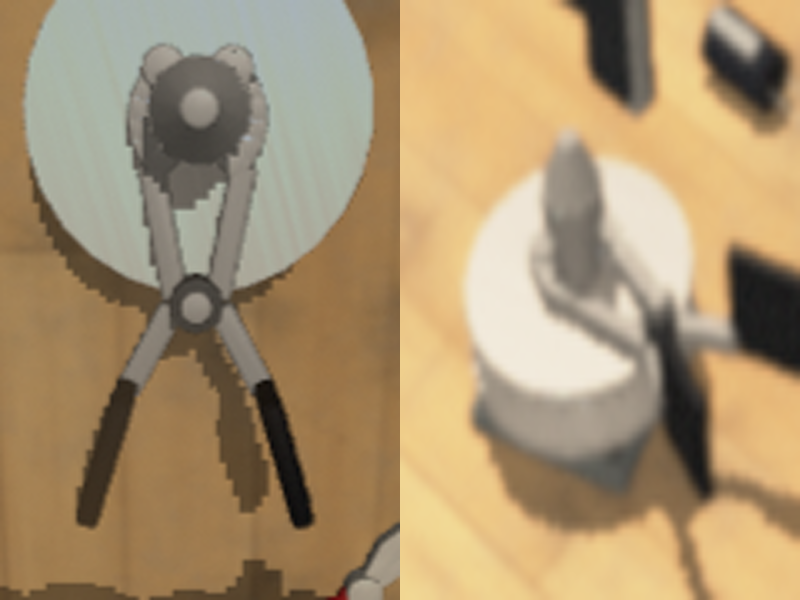

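The knobs at (162,64) and (235,64) with the hinge at (197,308) give a ratio of 0.30, against 0.286 at rest, so the ring is shut. Its centre at about (197,113) matches the pulley centre at (199,113), and it lies flat with the gripper clear.

```bash
python3 -c "
from h import *
print(job.hand_in())"
```

```text
the job is handed in; nothing more can be done
None
```

The job is handed in: in the last pictures the retaining ring is shut in the groove, centred on the axis and flat on the pulley with the gripper clear; the first release left it about 5 mm off centre and partly open, so I pinched it again and re-seated it (about 20 s of the 48 s used; no verdict was returned).

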